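# Load a round bar into the V-block drilling jig and clamp it

## Robot

A 7-joint arm with a two-finger parallel gripper is mounted at the origin on the work surface. World frame = base frame: x ahead of the robot, y to its left, z up, the work surface at z = 0. Lengths are in m, angles in rad, forces in N, time in s.
With the tool pointing down it reaches from about 0.35 to 0.9 m from the base axis. Payload 8.1 kg.
Tool frame: the origin (TCP) lies on the centre line of the jaws, within the pads' length; the fingertips stand 22 mm ahead of it and the grasp point (between the pads) lies 3 mm ahead of it (nose_length is the z of the fingertips in the tool frame, in m); z points along the fingers, x is the direction in which the jaws open and shut, and the axes are right-handed (so a half turn about z gives the same grasp; the last joint's range is limited). The gripper opens to 92 mm and grips with 3 to 60 N. Pads are 19 mm wide; open, the fingers measure 130 mm over their backs; the gripper's body (75 mm by 190 mm) begins 47 mm behind the grasp point.
Start: joints at [-1.326, 0.434, 0.025, 1.573, -0.012, 1.134, -0.075], TCP at [0.213, 0.588, 0.249] pointing down, gripper open.
Joint ranges: [-2.62, 2.62], [-0.44, 2.09], [-1.27, 1.32], [0.08, 2.57], [-1.32, 4.46], [0.12, 2], [-2.74, 2.74]. Speed limits (rad/s): [2.22, 2.22, 3.01, 3.01, 3.14, 3.14, 3.14].

## Interface

Orientations are given as a 3x3 rotation matrix whose columns are the frame's x, y, z axes.
In Python, from cell import sense, capture, job_done, nose_length gives the robot as it stands.
- The arm moves only by the tool carry_out, never from a script. Its argument "motion" is a list that holds one entry, the list of rows, each a list of 7 numbers: the turn, a rotation vector about the tool's x, y, z in rad, then the shift along the tool's x, y, z in cm, then the finger opening in cm, from 0 to 9.18. A call has 1 to 10 rows; each row shifts and turns the commanded pose from where the row before left it, along the tool's axes as they then stand; what a row does not reach is not made up. A row lasts 1/8 s, in which the tool goes at most 62.5 mm and 10.7 degrees, less where a joint would pass 70% of its speed; a pose out of reach is approached as far as the arm can. A call with a gripper value outside its range is refused whole. The fingers move at their own pace and stop on an object; "grip_force" is the grip in N (left out, the last holds). Time passes only in rows, so rows that do not move let the fingers close. It gives the time, the measured TCP pose, the force and the opening at its end, in the units of the state.
- sense(): the state, without advancing time (a new reading comes with each control period).
- capture(name): name is "scene" or "top" or "wrist"; returns a dict with "img" (400x640x3 uint8, red, green, blue), "z_map" (400x640 float32, m along the optical axis (not along the pixel's ray), 0 where there is no reading), "K" (3x3 intrinsics, pixels), "distortion" ([k1, k2, p1, p2, k3] as OpenCV has them; the pictures are not rectified), "position" and "attitude" of the camera in the world; the wrist camera has in their place "mount" (4x4, takes a point from camera to tool coordinates, whose origin is the TCP and whose axes are the tool frame's). Camera axes: x right, y down, z forward; pixel columns grow to the right and rows downward; lengths in m; the calibration is good to about 2 mm. A picture is of the moment at which its call begins: read the wrist's pose just before it.
- job_done(): hands the job in, once; it reports no verdict.
The state is a dict: "clock": time; "qpos": joint angles; "joint_vel": joint speeds; "joint_efforts": joint torques, N m; "ee_pos": TCP position; "orientation": TCP orientation; "force": force on the tool from outside, world axes, zero at the start; "moment": the same for the moment, N m; "grip_width": opening from 0.0 (shut) to 1.0 (fully open).
Only numpy, scipy, OpenCV 4.12 (cv2) and the standard library are available. Lean on these libraries where they do the work, as an engineer would, in place of code of your own. Each camera call takes 0.05 s, during which the arm holds its last target. There are 200 camera calls.

## Task

Load the drilling jig: take the thick round bar from the wooden stock rest, lay it in the jig's two V-blocks without dropping it, and slide it slowly along until its end presses the stop's ejector button in and seats on the stop's face, firmly but not so hard or fast that the stop could lose its setting. Only then swing the clamp strap over and press it down, no harder than it needs, until its tip snaps under the spring catch and stays there by itself, with the bar still home. Leave the other stock and the tools where they are.

Things in the scene. Friction and masses are not known exactly. Their poses are not given: they have to be found in the camera images.
- bar: The workpiece: plain steel round bar, diameter 22 mm, length 180 mm, about 0.5 kg; the thickest of the three pieces on the stock rest. Origin at its middle on its axis; x runs along it (both ends alike, it may be rolled about x).
- stock_rest: Fixed wooden rest, 190 mm wide in y: two notched rails (26 mm thick, at x -60 and +60, tops 36 mm up) on a 10 mm high spine. Three bars lie along its x in V notches at y -60, 0 and +60; which bar lies where changes. Bar axes are 38 mm (thick bar), 33 mm (square) and 30 mm (rod) above the bench. Origin: centre of the underside on the bench.
- jig: Fixed drilling jig on a grey base plate 12 mm high. Origin on the bench top, z up; y runs along the V-blocks towards the end stop; x from the strap's hinge side to the catch side. Plate spans x -65 to 105, y -92 to 128 mm. Between the two V-blocks only the plate lies under the bar. A 22 mm bar lying properly in both Vs has its axis along y at x 0, z 52 mm.
- v_rear (a point): Point on the axis of a properly seated bar, over the middle of the rear V-block (jig x 0, y -55, z 52 mm). Steel V-block, 90 degree V, 30 mm long in y, 60 mm wide in x, 54 mm high.
- v_front (a point): The same over the front V-block (jig x 0, y 60, z 52 mm), which is alike and lies under the clamp strap, next to the end stop.
- end_stop: End stop: a pillar on the base plate (origin under it, jig x 0, y 113, z 12 mm, axes as the jig's) with a rod on the bar's axis; its 18 mm flat face looks to -y, a sprung ejector button (1 N, 8 mm wide) stands 3 mm out of it. The face is 19 to 37 mm before the origin: not reported, feel for it. Bar drag in the Vs 2 to 7 N; seat it on the face with 3 N or more on top; 25 N spoils the setting.
- strap_hinge (a point): Middle of the strap's hinge (jig x -45, y 60, z 70 mm), whose axis runs along jig y, on a post up to 81 mm high (jig x -57 to -35, y 39 to 81 mm).
- strap: Clamp strap: steel plate 24 x 6 mm reaching 110 mm from its hinge, the last 14 mm a tongue 14 mm wide. Origin on the hinge axis; x to its tip; y as the jig's; z out of the face that is on top when closed, which bears a boss (16 mm wide, 9 high) 45 mm out and is bare from 55 to 92 mm. Under the boss a spring plunger presses the bar with 10 N when latched. Starts 83 to 100 degrees open.
- strap_tip (a point): Middle of the strap's tip. Latched, it is at jig z 70 mm; at the end of travel 67 mm. The stiff hinge (0.12 N m) holds the strap wherever it is left. Pressed straight down 75 to 85 mm from the hinge it first takes 10 to 18 N (catch bevel), then less over the last 4 mm, and the catch snaps over as the tip passes 70 mm; press on to the hard rise at the end of travel to be sure.
- catch_nose (a point): Lower edge of the spring catch's nose (jig x 60, y 60, z 71 mm): a bevelled bolt, 14 mm wide and high, in a housing (jig x 74 to 96, y 44 to 76, 93 mm high). The strap's tongue, pressed down, drives it back 5 mm; it then springs out over the tongue. Its black knob serves only to release.
- rod: Bystander on the stock rest: thin steel rod, diameter 12 mm, 200 mm long. Origin at its middle, x along it.
- square_bar: Bystander on the stock rest: 16 mm square steel bar, 180 mm long, lying on edge in its notch. Origin at its middle, x along it.
- spanner: Bystander: flat steel spanner 170 mm long, 8 mm high, lying on the bench between stock rest and jig. Origin under its middle, x along it.
- try_square: Bystander: engineer's square, stock 75 mm, blade 120 mm, 14 mm high, lying flat on the bench beyond the stock rest. Origin under the middle of its stock.
Things that resemble listed ones, but are neither listed nor needed, are in the scene too. Leave any pink look-alike of the bar alone.

How it is judged:
By the outcome, as a careful person would: the job done as asked, in the order asked, and still so for the second after the job is handed in, with the robot touching nothing.
It also fails if it takes over 72 s, if anything falls off the work surface, if the arm or the gripper's body presses on something with over 40 N, if the wrist force passes 120 N, or if a joint passes its speed limit or range.

## Working session

There is one attempt and no reset: what is moved stays moved. The work goes in short steps, Python scripts to look and compute and a tool call to move; the robot and the scene stay as the last step left them, time stands still between calls to the robot, and variables do not carry over. Pictures are saved under pics/ and viewed, about 8 in all and at most 12, crops included, and the job is handed in when it is done.

Besides the shell and the picture viewer there is one more tool, called by a JSON object that holds its "api" and its "payload", one argument or row to a line. carry_out: Moves the arm, as the interface text tells. Its arguments: {"type":"object","properties":{"motion":{"type":"array","items":{"type":"array","items":{"type":"array","items":{"type":"number"}}}},"grip_force":{"type":"number"}},"required":["motion"]}

```bash
ls; mkdir -p pics; cat > h.py <<'E'
import numpy as np, cv2
from cell import sense, capture, job_done, nose_length
def cam(name):
    s=sense(); c=capture(name)
    if name=="wrist":
        T=np.eye(4);T[:3,:3]=np.array(s["orientation"]);T[:3,3]=s["ee_pos"]; M=T@np.array(c["mount"])
    else:
        M=np.eye(4);M[:3,:3]=np.array(c["attitude"]);M[:3,3]=c["position"]
    c["M"]=M; return c
def cloud(c):
    h,w=c["z_map"].shape
    u,v=np.meshgrid(np.arange(w),np.arange(h))
    p=cv2.undistortPoints(np.stack([u,v],-1).reshape(-1,1,2).astype(np.float64),np.array(c["K"]),np.array(c["distortion"])).reshape(h,w,2)
    P=np.concatenate([p,np.ones((h,w,1))],-1)*c["z_map"][...,None]
    return P@c["M"][:3,:3].T+c["M"][:3,3]
def save(c,n): cv2.imwrite("pics/"+n,c["img"][:,:,::-1])
E
python3 - <<'E'
from h import *
s=sense();print({k:np.round(v,3).tolist() for k,v in s.items()},nose_length)
ims=[]
for n in("top","scene"):
    c=cam(n);print(n,c["M"].round(3).tolist(),np.array(c["K"]).round(1).tolist());np.savez(n+".npz",img=c["img"],P=cloud(c),M=c["M"],K=c["K"],d=c["distortion"]);save(c,n+".png")
E
```

```text
pics
{'clock': 0.0, 'qpos': [-1.326, 0.435, 0.025, 1.574, -0.012, 1.134, -0.075], 'joint_vel': [0.001, -0.001, -0.001, -0.0, -0.0, 0.0, 0.001], 'joint_efforts': [0.001, -66.785, 0.986, -31.446, -0.06, 0.043, 0.0], 'ee_pos': [0.213, 0.587, 0.248], 'orientation': [[0.341, 0.94, -0.0], [0.94, -0.341, -0.002], [-0.002, 0.0, -1.0]], 'force': [-1.057, 0.073, -0.039], 'moment': [0.008, -0.006, 0.008], 'grip_width': 1.002} 0.022
top [[0.015, -0.987, 0.162, 0.388], [-1.0, -0.015, -0.001, -0.04], [0.003, -0.162, -0.987, 1.003], [0.0, 0.0, 0.0, 1.0]] [[375.4, 0.0, 318.5], [0.0, 375.4, 193.5], [0.0, 0.0, 1.0]]
scene [[0.352, 0.57, -0.742, 1.161], [0.936, -0.222, 0.273, -0.285], [-0.009, -0.791, -0.612, 0.625], [0.0, 0.0, 0.0, 1.0]] [[410.9, 0.0, 321.8], [0.0, 410.9, 200.4], [0.0, 0.0, 1.0]]
```

View pics/top.png

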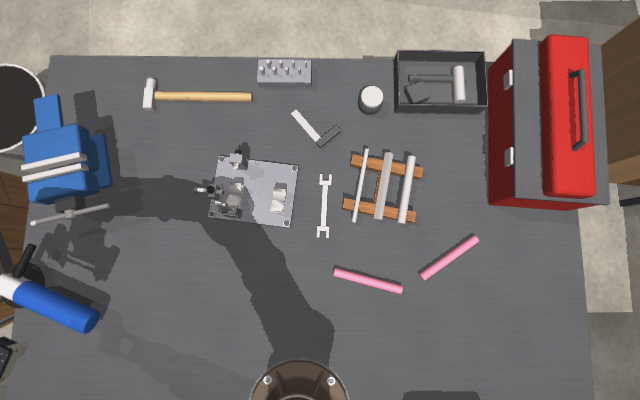

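View pics/scene.png

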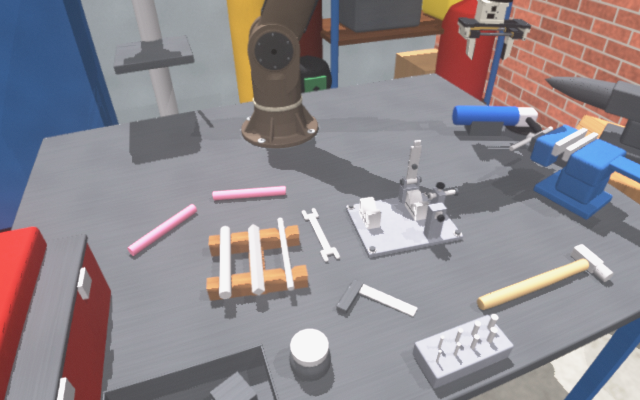

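Top view: the stock rest is at about (385,187), with the thin rod at left (360,185) and two thicker pieces at (383,185) and (406,188). The jig plate is centred at about (253,190), with the stop to the left at (203,190), the catch at (237,158) and the strap upright at (230,198). The pink look-alikes are at (368,280) and (450,258).

```bash
python3 - <<'E'
from h import *
for n in("top","scene"):
    d=np.load(n+".npz");P=d["P"];img=d["img"]
    x,y,z=P[...,0],P[...,1],P[...,2]
    print(n,"bench z",np.median(z[(abs(z)<.03)&(x>.3)]))
    # bars
    R=(x>.35)&(x<.75)&(y>-.42)&(y<-.12)&(z>.025)&(z<.06)
    sat=img.max(-1).astype(int)-img.min(-1)
    m=(R&(sat<40)).astype(np.uint8)
    k,l,st,ce=cv2.connectedComponentsWithStats(m)
    for i in range(1,k):
        if st[i,4]<60: continue
        Q=P[l==i]; r=cv2.minAreaRect((Q[:,:2]*1000).astype(np.float32))
        c=Q.mean(0);w,v=np.linalg.eigh(np.cov(Q[:,:2].T));
        print("bar",st[i,4],c.round(4),"ztop",np.percentile(Q[:,2],[50,80,95]).round(4),np.round(r[0]),np.round(r[1]),r[2].__round__(1),"dir",np.degrees(np.arctan2(v[1,1],v[0,1])).round(1))
    # plate
    m=((x>.3)&(x<.75)&(y>-.05)&(y<.4)&(z>.006)&(z<.02)&(sat<40)).astype(np.uint8)
    m=cv2.morphologyEx(m,cv2.MORPH_OPEN,np.ones((3,3)))
    k,l,st,ce=cv2.connectedComponentsWithStats(m)
    i=1+st[1:,4].argmax();Q=P[l==i];r=cv2.minAreaRect((Q[:,:2]*1000).astype(np.float32))
    print("plate",st[i,4],Q[:,2].mean(),r,cv2.boxPoints(r).round(1).tolist())
    m=(x>.3)&(x<.75)&(y>-.05)&(y<.4)&(z>.03)
    Q=P[m]
    for a,b in((.04,.06),(.06,.075),(.075,.09),(.09,.12),(.12,.2)):
        q=Q[(Q[:,2]>a)&(Q[:,2]<b)]; print(a,b,len(q),q.mean(0).round(3),q.min(0).round(3),q.max(0).round(3))
d=np.load("top.npz")["img"];e=np.load("scene.npz")["img"]
a=cv2.resize(d[135:235,190:440],None,fx=3.2,fy=3,interpolation=cv2.INTER_CUBIC)
b=cv2.resize(e[130:280,340:480],None,fx=2.8,fy=2,interpolation=cv2.INTER_CUBIC);b2=cv2.resize(e[190:310,200:320],None,fx=3,fy=2.5,interpolation=cv2.INTER_CUBIC)
o=np.zeros((600,800,3),np.uint8);o[:300]=a;o[300:,:b.shape[1]]=b;o[300:,400:400+b2.shape[1]]=b2
cv2.imwrite("pics/crop.png",o[:,:,::-1])
E
```

```text
top bench z -0.00022569480409662113
bar 339 [ 0.5715 -0.1494  0.0341] ztop [0.0344 0.0361 0.0374] [ 573. -150.] [ 12. 200.] 79.7 dir 169.7
bar 581 [ 0.5706 -0.2099  0.0382] ztop [0.0381 0.0416 0.0441] [ 572. -211.] [ 23. 181.] 79.7 dir 169.7
bar 592 [ 0.5598 -0.2681  0.0445] ztop [0.0451 0.0472 0.0486] [ 562. -270.] [ 23. 181.] 79.9 dir 169.6
plate 3756 0.011629115184197677 ((555.7894287109375, 134.38433837890625), (220.7527313232422, 170.2863311767578), 83.73362731933594) [[459.1000061035156, 34.0], [628.4000244140625, 15.399999618530273], [652.5, 234.8000030517578], [483.20001220703125, 253.39999389648438]]
0.04 0.06 701 [0.536 0.146 0.051] [0.482 0.046 0.04 ] [0.633 0.28  0.06 ]
0.06 0.075 122 [0.55  0.201 0.067] [0.486 0.151 0.06 ] [0.633 0.277 0.075]
0.075 0.09 186 [0.569 0.186 0.082] [0.485 0.152 0.075] [0.65 0.24 0.09]
0.09 0.12 135 [0.594 0.171 0.097] [0.485 0.151 0.09 ] [0.637 0.195 0.12 ]
0.12 0.2 85 [0.497 0.181 0.151] [0.487 0.171 0.121] [0.507 0.195 0.181]
scene bench z 0.00041247212169337466
bar 436 [ 0.5833 -0.153   0.0345] ztop [0.0349 0.0362 0.0371] [ 571. -150.] [ 1
[... 182 characters left out ...]
.0493] [ 560. -271.] [ 25. 183.] 79.6 dir 169.3
plate 3294 0.012008429074864813 ((554.9990234375, 133.37574768066406), (221.54415893554688, 171.6590118408203), 83.43285369873047) [[457.1000061035156, 33.099998474121094], [627.5999755859375, 13.5], [652.9000244140625, 233.60000610351562], [482.3999938964844, 253.1999969482422]]
0.04 0.06 1017 [0.545 0.153 0.05 ] [0.48  0.045 0.04 ] [0.637 0.278 0.06 ]
0.06 0.075 239 [0.555 0.19  0.067] [0.488 0.151 0.06 ] [0.648 0.275 0.075]
0.075 0.09 292 [0.569 0.18  0.082] [0.485 0.152 0.075] [0.649 0.239 0.09 ]
0.09 0.12 217 [0.562 0.174 0.099] [0.483 0.152 0.09 ] [0.636 0.196 0.12 ]
0.12 0.2 236 [0.499 0.182 0.149] [0.492 0.169 0.12 ] [0.506 0.195 0.181]
```

View pics/crop.png

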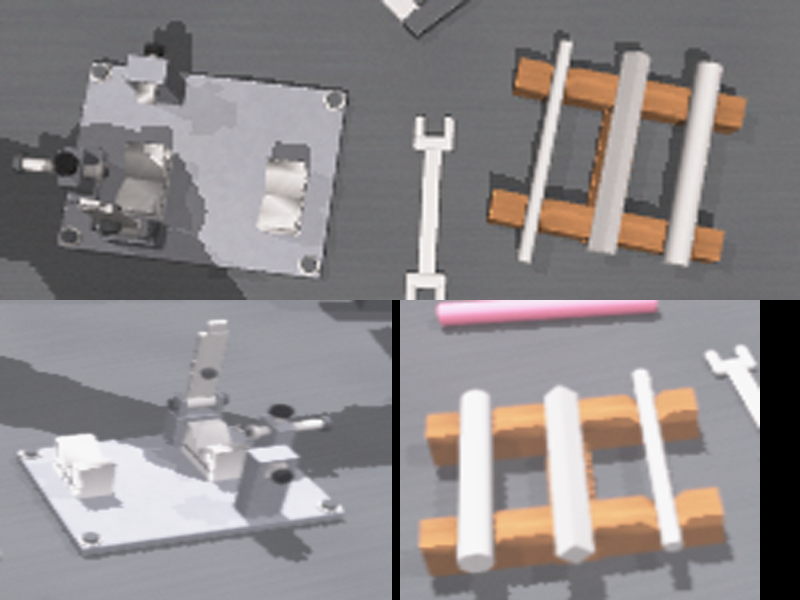

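Crop: round thick bar is the rightmost piece in the top view (top z 49 mm, centre (0.561,-0.2705), heading -10.3°). The square is in the middle and the rod is at left. Both views agree on the jig: origin about (0.5335,0.118), yaw -6.4°.

```bash
cat >> h.py <<'E'
from scipy.spatial.transform import Rotation as Ro
PHI=np.radians(-6.4);J0=np.array([.5335,.1182,0]);RJ=Ro.from_euler('z',PHI).as_matrix()
jig=lambda x,y,z:J0+RJ@np.array([x,y,z])/1000
def down(yaw):
    a=np.radians(yaw);x=np.array([np.cos(a),np.sin(a),0]);z=np.array([0,0,-1.]);return np.stack([x,np.cross(z,x),z],1)
def plan(goal,yaw,n,op,turn=None):
    """rows in tool axes; shift in the axes left by the row before"""
    s=sense();R0=np.array(s["orientation"]);p0=np.array(s["ee_pos"])
    w=(Ro.from_matrix(R0).inv()*Ro.from_matrix(down(yaw))).as_rotvec()
    if turn is not None and np.sign(w[2])!=turn: w=w*(1-2*np.pi/np.linalg.norm(w))
    rows=[]
    for i in range(n):
        R=R0@Ro.from_rotvec(w*i/n).as_matrix()
        d=R.T@(np.array(goal)-p0)/n*100
        rows.append([*np.round(w/n,3).tolist(),*d.round(2).tolist(),op])
    print("yaw now",np.degrees(np.arctan2(R0[1,0],R0[0,0])).round(1),"p",p0.round(4))
    print(str(rows).replace(" ",""))
E
python3 - <<'E'
from h import *
print(np.array(capture("wrist")["mount"]).round(3).tolist())
plan([.561,-.2705,.2],-100.3,20,4.4,1)
E
```

```text
[[1.0, -0.0, -0.0, -0.0], [0.0, 0.968, 0.251, -0.067], [-0.0, -0.251, 0.968, -0.136], [0.0, 0.0, 0.0, 1.0]]
yaw now 70.1 p [0.213  0.5872 0.2481]
[[0.0,0.0,0.149,-3.44,3.1,0.24,4.4],[0.0,0.0,0.149,-2.94,3.57,0.24,4.4],[0.0,0.0,0.149,-2.38,3.97,0.24,4.4],[0.0,0.0,0.149,-1.77,4.28,0.24,4.4],[0.0,0.0,0.149,-1.11,4.49,0.24,4.4],[0.0,0.0,0.149,-0.43,4.61,0.24,4.4],[0.0,0.0,0.149,0.25,4.62,0.24,4.4],[0.0,0.0,0.149,0.93,4.53,0.24,4.4],[0.0,0.0,0.149,1.6,4.34,0.24,4.4],[0.0,0.0,0.149,2.22,4.06,0.24,4.4],[0.0,0.0,0.149,2.8,3.69,0.24,4.4],[0.0,0.0,0.149,3.31,3.23,0.24,4.4],[0.0,0.0,0.149,3.76,2.7,0.24,4.4],[0.0,0.0,0.149,4.11,2.12,0.24,4.4],[0.0,0.0,0.149,4.38,1.49,0.24,4.4],[0.0,0.0,0.149,4.56,0.82,0.24,4.4],[0.0,0.0,0.149,4.63,0.14,0.24,4.4],[0.0,0.0,0.149,4.6,-0.55,0.24,4.4],[0.0,0.0,0.149,4.46,-1.23,0.24,4.4],[0.0,0.0,0.149,4.23,-1.87,0.24,4.4]]
```

{"api": "carry_out", "payload": {
  "motion": [
    [[0,0,0.149,-3.4,3.1,0,4.4],[0,0,0.149,-2.9,3.6,0,4.4],[0,0,0.149,-2.4,4.0,0,4.4],[0,0,0.149,-1.8,4.3,0,4.4],[0,0,0.149,-1.1,4.5,0,4.4],[0,0,0.149,-0.4,4.6,0,4.4],[0,0,0.149,0.25,4.6,0,4.4],[0,0,0.149,0.9,4.5,0,4.4],[0,0,0.149,1.6,4.3,0,4.4],[0,0,0.149,2.2,4.1,0,4.4]]
  ]
}}

```text
clock: 1.4
ee_pos: [0.387, 0.1577, 0.2488]
orientation: [[0.963, -0.268, 0.0], [-0.268, -0.963, 0.0], [0.0, -0.0, -1.0]]
force: [0.9, 0.5, 0.8]
grip_width: 0.477
```

{"api": "carry_out", "payload": {
  "motion": [
    [[0,0,0.149,2.8,3.7,0.5,4.4],[0,0,0.149,3.3,3.2,0.5,4.4],[0,0,0.149,3.8,2.7,0.5,4.4],[0,0,0.149,4.1,2.1,0.5,4.4],[0,0,0.149,4.4,1.5,0.5,4.4],[0,0,0.149,4.6,0.8,0.5,4.4],[0,0,0.149,4.6,0.1,0.5,4.4],[0,0,0.149,4.6,-0.5,0.5,4.4],[0,0,0.149,4.5,-1.2,0.5,4.4],[0,0,0.149,4.2,-1.9,0.3,4.4]]
  ]
}}

```text
clock: 2.65
ee_pos: [0.5598, -0.2718, 0.2001]
orientation: [[-0.19, -0.982, -0.001], [-0.982, 0.19, 0.001], [-0.0, 0.001, -1.0]]
force: [0.8, 0.9, 0.1]
grip_width: 0.481
```

```bash
cat >> h.py <<'E'
def bar(c,zl=.02):
    P=cloud(c);Q=P[(abs(P[...,2]-.0435)<.0062)&(np.hypot(P[...,0]-.561,P[...,1]+.2705)<.12)&((c["img"].max(-1).astype(int)-c["img"].min(-1))<40)]
    return Q
E
python3 - <<'E'
from h import *
c=cam("wrist");save(c,"w1.png");Q=bar(c)
m=abs((Q[:,:2]-[.561,-.2705])@[.179,.984])<.025
Q=Q[m];r=cv2.minAreaRect((Q[:,:2]*1000).astype(np.float32));print(len(Q),r)
q=Q[Q[:,2]>.0455];print(len(q),q.mean(0),np.polyfit(q[:,0]-.561,q[:,1],1),Q[:,2].max())
print(sense()["qpos"],sense()["force"])
plan([.561,-.2705,.2],-100.3,2,4.4)
E
```

```text
2974 ((571.0870971679688, -272.6512145996094), (21.94951057434082, 157.33103942871094), 79.7076187133789)
2091 [ 0.57736399 -0.27376619  0.04753938] [-0.18018757 -0.2708176 ] 0.04969426805319932
[-0.18622403  0.59762724  0.88129434  1.6829085  -0.50391896  1.10234539
 -0.92962624] [ 0.47536743 -3.68810536  1.79058313]
yaw now -101.6 p [ 0.5603 -0.2777  0.2002]
[[-0.001,-0.002,-0.011,-0.36,0.04,0.01,4.4],[-0.001,-0.002,-0.011,-0.36,0.04,0.01,4.4]]
```

View pics/w1.png

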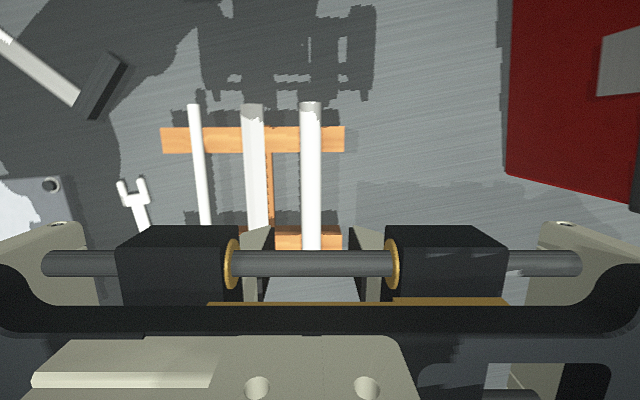

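The wrist view shows the bar at column about 311, centred between the jaws, with the square clear at about 255. It agrees with the first measurement: (0.561,-0.2708), -10.2°.

```bash
python3 - <<'E'
from h import *
plan([.558,-.2703,.2],-100.2,1,4.4)
E
```

```text
yaw now -101.6 p [ 0.5603 -0.2777  0.2002]
[[-0.001,-0.005,-0.024,-0.68,0.38,0.01,4.4]]
```

{"api": "carry_out", "payload": {
  "motion": [
    [[0,0,0,0,0,2,4.4],[0,0,0,0,0,2,4.4],[0,0,0,0,0,2,4.4],[0,0,0,0,0,0,4.4],[0,0,0,0,0,0,4.4]]
  ]
}}

```text
clock: 3.32
ee_pos: [0.5596, -0.2706, 0.1411]
orientation: [[-0.185, -0.983, 0.0], [-0.983, 0.185, -0.0], [0.0, -0.0, -1.0]]
force: [0.3, 0.6, 1.2]
grip_width: 0.48
```

```bash
python3 - <<'E'
from h import *
plan([.558,-.2703,.07],-100.2,2,4.4)
E
```

```text
yaw now -100.6 p [ 0.5596 -0.2706  0.1411]
[[-0.0,-0.0,-0.004,0.0,0.08,3.55,4.4],[-0.0,-0.0,-0.004,0.0,0.08,3.55,4.4]]
```

{"api": "carry_out", "payload": {
  "motion": [
    [[0,0,-0.007,0,0.15,2.5,4.4],[0,0,0,0,0,2.5,4.4],[0,0,0,0,0,2.5,4.4],[0,0,0,0,0,2.0,4.4],[0,0,0,0,0,0,4.4],[0,0,0,0,0,0,4.4]]
  ]
}}

```text
clock: 4.08
ee_pos: [0.5584, -0.2709, 0.0466]
orientation: [[-0.178, -0.984, 0.001], [-0.984, 0.178, -0.001], [0.0, -0.001, -1.0]]
force: [-0.4, 0.1, -0.4]
grip_width: 0.479
```

{"api": "carry_out", "payload": {
  "motion": [
    [[0,0,0,0,0,0,1.8],[0,0,0,0,0,0,1.8],[0,0,0,0,0,0,1.8],[0,0,0,0,0,0,1.8]]
  ],
  "grip_force": 25
}}

```text
clock: 4.58
ee_pos: [0.5582, -0.2699, 0.0461]
orientation: [[-0.178, -0.984, 0.001], [-0.984, 0.178, 0.001], [-0.001, -0.0, -1.0]]
force: [-1.1, 2.6, 4.8]
grip_width: 0.228
```

{"api": "carry_out", "payload": {
  "motion": [
    [[0,0,0,0,0,-0.5,1.8],[0,0,0,0,0,-1.5,1.8],[0,0,0,0,0,-2.5,1.8],[0,0,0,0,0,-2.5,1.8],[0,0,0,0,0,-2.5,1.8],[0,0,0,0,0,-1.5,1.8],[0,0,0,0,0,0,1.8]]
  ],
  "grip_force": 40
}}

```text
clock: 5.45
ee_pos: [0.5583, -0.2708, 0.1568]
orientation: [[-0.178, -0.984, 0.002], [-0.984, 0.178, -0.001], [0.0, -0.002, -1.0]]
force: [-0.6, 0.4, -6.6]
grip_width: 0.229
```

```bash
python3 - <<'E'
from h import *
s=sense();print(s["force"],s["moment"],s["grip_width"]);print(jig(0,-25,60))
plan([.53,-.12,.15],-6.4,14,1.8,-1)
E
```

```text
[-0.6201154   0.35507629 -6.56034527] [0.01067562 0.18472974 0.05106209] 0.2291846702927424
[0.53071328 0.0933558  0.06      ]
yaw now -100.3 p [ 0.5583 -0.2708  0.1568]
[[-0.0,-0.0,-0.117,-1.02,0.39,0.05,1.8],[-0.0,-0.0,-0.117,-1.06,0.27,0.05,1.8],[-0.0,-0.0,-0.117,-1.09,0.14,0.05,1.8],[-0.0,-0.0,-0.117,-1.1,0.01,0.05,1.8],[-0.0,-0.0,-0.117,-1.09,-0.11,0.05,1.8],[-0.0,-0.0,-0.117,-1.07,-0.24,0.05,1.8],[-0.0,-0.0,-0.117,-1.03,-0.36,0.05,1.8],[-0.0,-0.0,-0.117,-0.98,-0.48,0.05,1.8],[-0.0,-0.0,-0.117,-0.92,-0.59,0.05,1.8],[-0.0,-0.0,-0.117,-0.85,-0.7,0.05,1.8],[-0.0,-0.0,-0.117,-0.76,-0.79,0.05,1.8],[-0.0,-0.0,-0.117,-0.66,-0.87,0.05,1.8],[-0.0,-0.0,-0.117,-0.56,-0.94,0.05,1.8],[-0.0,-0.0,-0.117,-0.44,-1.0,0.05,1.8]]
```

{"api": "carry_out", "payload": {
  "motion": [
    [[0,0,-0.06,-1.0,0.4,0,1.8],[0,0,-0.117,-1.1,0.3,0,1.8],[0,0,-0.117,-1.1,0.15,0,1.8],[0,0,-0.117,-1.1,0,0,1.8],[0,0,-0.117,-1.1,-0.1,0,1.8],[0,0,-0.117,-1.1,-0.25,0,1.8],[0,0,-0.117,-1.0,-0.4,0,1.8],[0,0,-0.117,-1.0,-0.5,0,1.8],[0,0,-0.117,-0.9,-0.6,0,1.8],[0,0,-0.117,-0.85,-0.7,0,1.8]]
  ]
}}

```text
clock: 6.7
ee_pos: [0.5426, -0.1597, 0.1546]
orientation: [[0.808, -0.589, -0.002], [-0.589, -0.808, 0.001], [-0.002, 0.001, -1.0]]
force: [-0.1, -0.5, -6.1]
grip_width: 0.226
```

{"api": "carry_out", "payload": {
  "motion": [
    [[0,0,-0.117,-0.8,-0.8,0,1.8],[0,0,-0.117,-0.7,-0.9,0,1.8],[0,0,-0.117,-0.5,-0.9,0,1.8],[0,0,-0.117,-0.4,-1.0,0,1.8],[0,0,-0.06,0,0,0,1.8],[0,0,0,0,0,0,1.8],[0,0,0,0,0,0,1.8]]
  ]
}}

```text
clock: 7.58
ee_pos: [0.5377, -0.1174, 0.1553]
orientation: [[0.994, -0.109, -0.001], [-0.109, -0.994, 0.0], [-0.001, 0.0, -1.0]]
force: [0.6, -0.4, -5.6]
grip_width: 0.229
```

```bash
python3 - <<'E'
from h import *
plan(jig(0,-40,130),-6.4,5,1.8)
c=cam("wrist");save(c,"w2.png");P=cloud(c);np.savez("w2.npz",P=P,img=c["img"])
L=(P-J0)@RJ*1000 # jig coords mm
x,y,z=L[...,0],L[...,1],L[...,2]
m=(abs(z-12)<3)&(abs(x)<150)&(y>-130)&(y<170)
Q=L[m];print("plate",len(Q),Q.min(0).round(1),Q.max(0).round(1))
for a,b,nm in((-70,-40,"rear"),(45,75,"front")):
    for zz in (46,50,54):
        q=L[(y>a-12)&(y<b+12)&(abs(x)<45)&(abs(z-zz)<2)]
        if len(q): print(nm,zz,len(q),q[:,:2].mean(0).round(1),np.percentile(q[:,0],[1,50,99]).round(1),np.percentile(q[:,1],[1,99]).round(1))
q=L[(z>90)&(z<190)&(abs(x+45)<40)&(abs(y-60)<30)]
if len(q):print("strap",len(q),q.min(0).round(1),q.max(0).round(1))
E
```

```text
yaw now -6.3 p [ 0.5377 -0.1174  0.1553]
[[0.0,0.0,0.0,-0.6,-3.88,0.51,1.8],[0.0,0.0,0.0,-0.6,-3.87,0.51,1.8],[0.0,0.0,0.0,-0.6,-3.87,0.51,1.8],[0.0,0.0,0.0,-0.61,-3.87,0.51,1.8],[0.0,0.0,0.0,-0.61,-3.87,0.51,1.8]]
plate 6592 [-66.3 -92.7   9. ] [104.  -60.3  15. ]
```

View pics/w2.png

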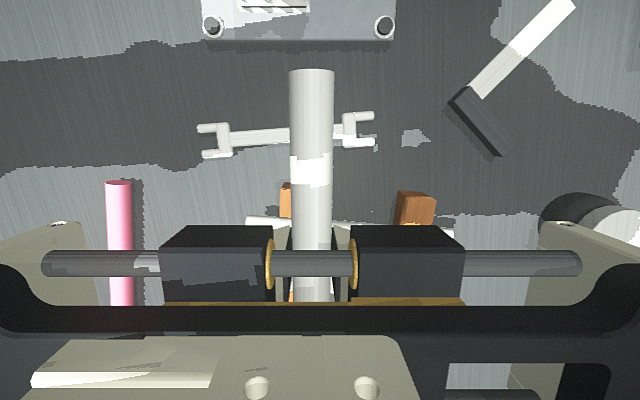

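The wrist view shows the bar straight in the jaws, front end at (311,75). The plate's near edge matches the jig estimate to within about 1 mm. Moving above the jig.

{"api": "carry_out", "payload": {
  "motion": [
    [[0,0,0,-0.3,-1.9,0,1.8],[0,0,0,-0.6,-3.9,0.3,1.8],[0,0,0,-0.6,-3.9,0.3,1.8],[0,0,0,-0.6,-3.9,0.3,1.8],[0,0,0,-0.6,-3.9,0.3,1.8],[0,0,0,-0.3,-1.9,0,1.8],[0,0,0,0,0,0,1.8],[0,0,0,0,0,0,1.8]]
  ]
}}

```text
clock: 8.62
ee_pos: [0.5295, 0.0774, 0.1438]
orientation: [[0.994, -0.11, 0.0], [-0.11, -0.994, -0.001], [0.0, 0.001, -1.0]]
force: [-0.7, -1.2, -6.1]
grip_width: 0.228
```

```bash
cat >> h.py <<'E'
def J(P): return (P-J0)@RJ*1000
E
python3 - <<'E'
from h import *
p0=J(np.array(sense()["ee_pos"]));print("tcp jig",p0)
c=cam("wrist");save(c,"w3.png");L=J(cloud(c));x,y,z=L[...,0],L[...,1],L[...,2]
b=L[(abs(x-p0[0])<15)&(abs(z-p0[2]+8)<13)&(y>p0[1]+20)]
print("bar in hand",len(b),b.min(0).round(1),b.max(0).round(1));t=b[b[:,2]>b[:,2].max()-3];print(np.polyfit(t[:,1],t[:,0],1),np.polyfit(t[:,1],t[:,2],1),t.mean(0).round(1))
m=(abs(z-12)<2)&(abs(x-20)<110)&(y>-130)&(y<170);Q=L[m];print("plate",len(Q),np.percentile(Q,[.2,99.8],axis=0).round(1).tolist())
q=L[(y>40)&(y<80)&(abs(x)<33)&(z>40)&(z<56)];print("front V",len(q),np.percentile(q,[1,99],axis=0).round(1).tolist())
q=L[(z>95)&(z<190)&(x<-20)&(x>-80)&(abs(y-60)<25)]
if len(q):print("strap",len(q),q.min(0).round(1),q.max(0).round(1))
q=L[(x>55)&(x<100)&(abs(y-60)<35)&(z>85)&(z<97)];print("catch",len(q),np.percentile(q,[1,99],axis=0).round(1).tolist())
# top view too
for n in("top","scene"):
    d=np.load(n+".npz");L=J(d["P"]);x,y,z=L[...,0],L[...,1],L[...,2]
    for y0 in(-55,60):
        q=L[(abs(y-y0)<18)&(abs(x)<34)&(z>30)&(z<58)];print(n,y0,len(q),np.percentile(q,[2,98],axis=0).round(1).tolist())
    q=L[(x>65)&(x<102)&(abs(y-60)<28)&(z>90)&(z<96)];print("catch",len(q),np.percentile(q,[2,98],axis=0).round(1).tolist())
    q=L[(z>95)&(z<190)&(x<-20)&(x>-80)&(abs(y-60)<25)];print("strap",len(q),q.mean(0),q.max(0),np.polyfit(q[:,2],q[:,0],1))
E
```

```text
tcp jig [  0.58916838 -41.03234219 143.8284705 ]
bar in hand 6618 [-10.5 -21.  134.8] [ 11.5  50.9 148.1]
[-1.53123572e-04  4.83004689e-01] [-7.63833787e-04  1.45881040e+02] [  0.5  16.7 145.9]
plate 24854 [[-65.6, -69.0, 10.2], [102.9, 126.9, 14.0]]
front V 1890 [[-30.8, 44.8, 40.9], [28.3, 74.4, 55.7]]
strap 4098 [-56.1  47.5  95. ] [-34.3  71.8 182. ]
catch 2448 [[67.0, 43.7, 85.1], [94.3, 75.2, 94.8]]
top -55 298 [[-29.4, -69.8, 33.6], [28.7, -40.7, 56.4]]
top 60 313 [[-29.4, 45.1, 32.9], [29.1, 74.7, 55.8]]
catch 101 [[75.3, 44.5, 90.3], [96.1, 75.4, 95.5]]
strap 114 [-44.53515579  57.64925182 141.46427775] [-33.29703449  72.348084   181.28022682] [  0.10625601 -59.56658497]
scene -55 393 [[-30.0, -70.9, 31.0], [29.4, -41.0, 55.5]]
scene 60 379 [[-30.3, 44.6, 30.7], [29.2, 74.9, 55.1]]
catch 110 [[72.5, 44.4, 90.3], [95.3, 74.0, 94.6]]
strap 326 [-41.76426989  58.97373277 137.97080522] [-33.33726804  73.25563017 181.46832224] [ 1.74187116e-02 -4.41675436e+01]
```

View pics/w3.png

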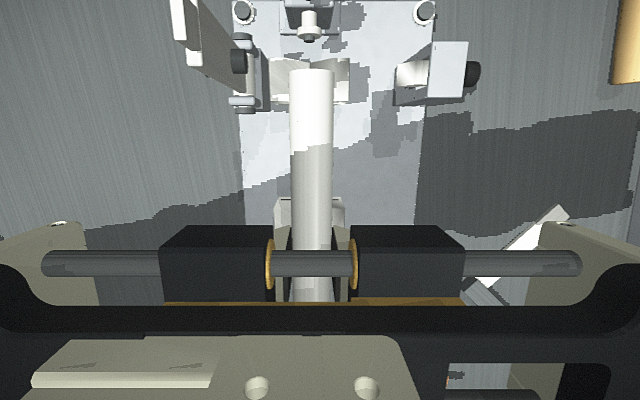

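The wrist view shows the bar aligned over the V-blocks, its end at (311,72) and the stop's button just beyond at (311,38). The upright strap is at left (205,50) and the catch is at (435,75). Descending.

{"api": "carry_out", "payload": {
  "motion": [
    [[0,0,0,-0.15,-0.9,1.0,1.8],[0,0,0,0,-0.8,1.5,1.8],[0,0,0,0,0,1.5,1.8],[0,0,0,0,0,1.5,1.8],[0,0,0,0,0,1.5,1.8],[0,0,0,0,0,0.8,1.8],[0,0,0,0,0,0.3,1.8],[0,0,0,0,0,0,1.8],[0,0,0,0,0,0,1.8]]
  ]
}}

```text
clock: 9.8
ee_pos: [0.5302, 0.0957, 0.0632]
orientation: [[0.994, -0.109, 0.001], [-0.109, -0.994, 0.0], [0.001, -0.0, -1.0]]
force: [0.3, 0.4, -4.6]
grip_width: 0.227
```

{"api": "carry_out", "payload": {
  "motion": [
    [[0,0,0,0,0,0.05,1.8],[0,0,0,0,0,0.05,1.8],[0,0,0,0,0,0,1.8],[0,0,0,0,0,0,1.8]]
  ]
}}

```text
clock: 10.3
ee_pos: [0.5298, 0.0956, 0.0618]
orientation: [[0.994, -0.109, 0.0], [-0.109, -0.994, 0.0], [0.0, -0.0, -1.0]]
force: [0.8, -0.4, -5.0]
grip_width: 0.227
```

{"api": "carry_out", "payload": {
  "motion": [
    [[0,0,0,0,0,0.05,1.8],[0,0,0,0,0,0.05,1.8],[0,0,0,0,0,0,1.8],[0,0,0,0,0,0,1.8]]
  ]
}}

```text
clock: 10.8
ee_pos: [0.5299, 0.0956, 0.0611]
orientation: [[0.994, -0.109, 0.0], [-0.109, -0.994, 0.0], [0.0, -0.0, -1.0]]
force: [-2.3, -0.3, 5.1]
grip_width: 0.228
```

{"api": "carry_out", "payload": {
  "motion": [
    [[0,0,0,0,0,0.05,1.8],[0,0,0,0,0,0,1.8],[0,0,0,0,0,0,1.8]]
  ]
}}

```text
clock: 11.18
ee_pos: [0.5299, 0.0956, 0.061]
orientation: [[0.994, -0.109, 0.0], [-0.109, -0.994, 0.001], [0.0, -0.001, -1.0]]
force: [-4.3, -0.7, 12.2]
grip_width: 0.23
```

The bar is in contact in the Vs. Open to let it settle, then regrip.

{"api": "carry_out", "payload": {
  "motion": [
    [[0,0,0,0,0,-0.05,3.2],[0,0,0,-0.05,0,0,3.2],[0,0,0,0,0,0,3.2],[0,0,0,0,0,0,3.2]]
  ]
}}

```text
clock: 11.68
ee_pos: [0.5294, 0.0956, 0.0607]
orientation: [[0.994, -0.109, 0.0], [-0.109, -0.994, -0.0], [0.0, 0.0, -1.0]]
force: [0.2, -0.1, 0.4]
grip_width: 0.35
```

```bash
python3 - <<'E'
from h import *
p0=J(np.array(sense()["ee_pos"]));print("tcp jig",p0,sense()["force"])
c=cam("wrist");save(c,"w4.png");L=J(cloud(c));x,y,z=L[...,0],L[...,1],L[...,2]
b=L[(abs(x-p0[0])<14)&(abs(z-56)<9)&(y>p0[1]+20)&(y<90)]
t=b[b[:,2]>60];print(len(t),b.max(0),np.polyfit(t[:,1],t[:,0],1),np.polyfit(t[:,1],t[:,2],1),t.mean(0).round(1))
E
```

```text
tcp jig [ -1.53091143 -22.87210061  60.66076198] [ 0.22751849 -0.08588734  0.4208713 ]
5041 [12.46581193 89.97879936 64.92020105] [ 0.00281858 -1.45180219] [-1.57763411e-03  6.23496393e+01] [-1.3 36.3 62.3]
```

View pics/w4.png

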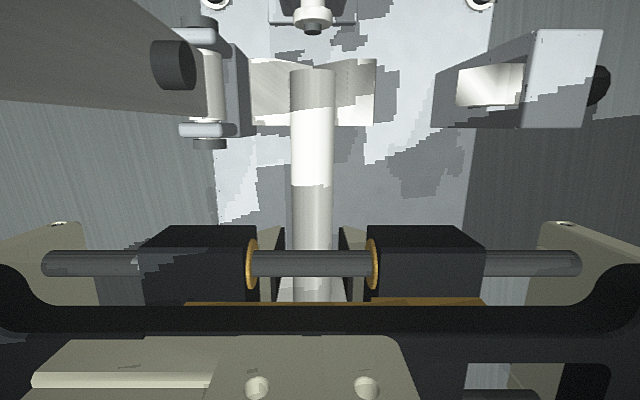

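The bar lies level in both Vs (top at z 62.3 mm, slope under 0.2°), with its end at (312,70) and the button at (314,28). Regrip and start the slide.

{"api": "carry_out", "payload": {
  "motion": [
    [[0,0,0,0,0,0,1.8],[0,0,0,0,0,0,1.8],[0,0,0,0,0,0,1.8],[0,0,0,0,0,0,1.8]]
  ],
  "grip_force": 20
}}

```text
clock: 12.22
ee_pos: [0.5296, 0.0956, 0.0608]
orientation: [[0.994, -0.109, 0.001], [-0.109, -0.994, 0.0], [0.001, -0.0, -1.0]]
force: [1.9, -0.6, -2.2]
grip_width: 0.234
```

{"api": "carry_out", "payload": {
  "motion": [
    [[0,0,0,0,-0.1,0,1.8],[0,0,0,0,-0.1,0,1.8],[0,0,0,0,-0.1,0,1.8]]
  ]
}}

```text
clock: 12.6
ee_pos: [0.5299, 0.0983, 0.0608]
orientation: [[0.994, -0.109, 0.0], [-0.109, -0.994, -0.0], [0.0, 0.0, -1.0]]
force: [3.0, -4.2, -2.0]
grip_width: 0.231
```

```bash
sed -i 's/^PHI=.*/PHI=np.radians(-6.4);RJ=Ro.from_euler("z",PHI).as_matrix();J0=np.array([.5335,.1182,0])+RJ@[-.0013,0,0]/np.float64(1)/' h.py; python3 - <<'E'
from h import *
for n in("wrist","scene","top"):
    c=cam(n);L=J(cloud(c));x,y,z=L[...,0],L[...,1],L[...,2]
    q=L[(abs(x)<7)&(z>48)&(z<66)&(y>40)&(y<125)]
    h,e=np.histogram(q[:,1],bins=np.arange(50,126,2));zm=[q[(q[:,1]>=a)&(q[:,1]<a+2),2].max().round() if k else 0 for a,k in zip(e,h)]
    print(n,[(int(a),int(k),float(v)) for a,k,v in zip(e,h,zm) if k])
E
```

```text
wrist [(50, 148, 65.0), (52, 120, 65.0), (54, 148, 65.0), (56, 144, 65.0), (58, 133, 65.0), (60, 142, 65.0), (62, 147, 65.0), (64, 148, 64.0), (66, 150, 65.0), (68, 150, 65.0), (70, 111, 65.0), (84, 40, 57.0), (86, 113, 57.0), (88, 306, 63.0), (90, 164, 63.0), (92, 137, 63.0), (94, 61, 60.0), (96, 135, 59.0), (98, 120, 59.0), (100, 19, 57.0)]
scene [(68, 1, 61.0), (70, 2, 59.0), (72, 2, 62.0), (86, 5, 55.0), (88, 3, 62.0), (90, 13, 61.0), (92, 5, 61.0), (94, 2, 61.0), (96, 5, 58.0), (98, 4, 57.0), (100, 2, 57.0), (102, 7, 65.0), (104, 4, 61.0), (106, 10, 66.0), (108, 1, 65.0), (110, 2, 65.0), (112, 2, 64.0), (114, 1, 64.0), (116, 1, 63.0), (118, 1, 63.0), (120, 3, 64.0)]
top []sed: -e expression #1, char 115: unknown option to 's'
```

Depth shows the bar end at about 72, the button at about 85 and the face at about 88, so 10 mm is free to slide.

{"api": "carry_out", "payload": {
  "motion": [
    [[0,0,0,0,-0.1,0,1.8],[0,0,0,0,-0.1,0,1.8],[0,0,0,0,-0.1,0,1.8],[0,0,0,0,-0.1,0,1.8],[0,0,0,0,-0.1,0,1.8],[0,0,0,0,-0.1,0,1.8]]
  ]
}}

```text
clock: 13.5
ee_pos: [0.5305, 0.1045, 0.0608]
orientation: [[0.994, -0.109, 0.0], [-0.109, -0.994, -0.0], [0.0, 0.0, -1.0]]
force: [3.7, -3.4, -1.7]
grip_width: 0.23
```

{"api": "carry_out", "payload": {
  "motion": [
    [[0,0,0,0,-0.1,0,1.8],[0,0,0,0,-0.1,0,1.8],[0,0,0,0,-0.1,0,1.8],[0,0,0,0,-0.1,0,1.8]]
  ]
}}

```text
clock: 14.0
ee_pos: [0.531, 0.1084, 0.0608]
orientation: [[0.994, -0.109, 0.0], [-0.109, -0.994, -0.0], [0.0, 0.0, -1.0]]
force: [3.6, -4.1, -2.3]
grip_width: 0.237
```

```bash
python3 - <<'E'
from h import *
s=sense();print(J(np.array(s["ee_pos"])),RJ.T@s["force"])
for n in("wrist",):
    c=cam(n);L=J(cloud(c));x,y,z=L[...,0],L[...,1],L[...,2]
    q=L[(abs(x+1.3)<7)&(z>48)&(z<66)&(y>70)&(y<105)]
    h,e=np.histogram(q[:,1],bins=np.arange(70,105,1));print([(int(a),int(k)) for a,k in zip(e,h) if k])
print(RJ.T@sense()["force"])
E
```

```text
[-1.41278139 -9.97940177 60.8119117 ] [ 4.06266629 -3.71221321 -2.33934688]
[(70, 66), (71, 78), (72, 73), (73, 67), (74, 81), (75, 72), (76, 75), (77, 72), (78, 74), (79, 76), (80, 79), (81, 46), (85, 31), (86, 60), (87, 41), (88, 97), (89, 147), (90, 71), (91, 80), (92, 76), (93, 59), (94, 16), (95, 56), (96, 67), (97, 55), (98, 63), (99, 57), (100, 58), (101, 65), (102, 60), (103, 251)]
[ 4.07928056 -3.51005987 -1.12709514]
```

{"api": "carry_out", "payload": {
  "motion": [
    [[0,0,0,0,-0.1,0,1.8],[0,0,0,0,-0.1,0,1.8],[0,0,0,0,-0.1,0,1.8]]
  ]
}}

```text
clock: 14.42
ee_pos: [0.5313, 0.1114, 0.0608]
orientation: [[0.994, -0.109, 0.0], [-0.109, -0.994, -0.0], [0.0, 0.0, -1.0]]
force: [2.7, -4.5, -1.9]
grip_width: 0.23
```

{"api": "carry_out", "payload": {
  "motion": [
    [[0,0,0,0,-0.05,0,1.8],[0,0,0,0,-0.05,0,1.8]]
  ]
}}

```text
clock: 14.68
ee_pos: [0.5314, 0.1124, 0.0608]
orientation: [[0.994, -0.109, 0.0], [-0.109, -0.994, -0.0], [0.0, 0.0, -1.0]]
force: [3.9, -4.1, -2.4]
grip_width: 0.24
```

{"api": "carry_out", "payload": {
  "motion": [
    [[0,0,0,0,-0.05,0,1.8],[0,0,0,0,-0.03,0,1.8]]
  ]
}}

```text
clock: 14.92
ee_pos: [0.5315, 0.113, 0.0608]
orientation: [[0.994, -0.109, 0.0], [-0.109, -0.994, -0.0], [0.0, 0.0, -1.0]]
force: [4.4, -5.3, -1.4]
grip_width: 0.238
```

```bash
python3 - <<'E'
from h import *
s=sense();print(J(np.array(s["ee_pos"])),RJ.T@s["force"])
E
```

```text
[-1.40250282 -5.39150407 60.8273224 ] [ 4.98239352 -4.79643235 -1.44869323]
```

{"api": "carry_out", "payload": {
  "motion": [
    [[0,0,0,0,-0.04,0,1.8],[0,0,0,0,-0.04,0,1.8]]
  ]
}}

```text
clock: 15.18
ee_pos: [0.5316, 0.1137, 0.0608]
orientation: [[0.994, -0.109, 0.0], [-0.109, -0.994, -0.0], [0.0, 0.0, -1.0]]
force: [2.8, -5.7, -1.0]
grip_width: 0.234
```

{"api": "carry_out", "payload": {
  "motion": [
    [[0,0,0,0,-0.04,0,1.8],[0,0,0,0,-0.02,0,1.8]]
  ]
}}

```text
clock: 15.42
ee_pos: [0.5316, 0.1143, 0.0608]
orientation: [[0.994, -0.109, 0.0], [-0.109, -0.994, -0.0], [0.0, 0.0, -1.0]]
force: [2.2, -4.5, -1.1]
grip_width: 0.236
```

{"api": "carry_out", "payload": {
  "motion": [
    [[0,0,0,0,-0.03,0,1.8],[0,0,0,0,-0.03,0,1.8]]
  ]
}}

```text
clock: 15.68
ee_pos: [0.5317, 0.1148, 0.0608]
orientation: [[0.994, -0.109, 0.0], [-0.109, -0.994, -0.0], [0.0, 0.0, -1.0]]
force: [3.5, -5.5, -1.1]
grip_width: 0.231
```

{"api": "carry_out", "payload": {
  "motion": [
    [[0,0,0,0,-0.03,0,1.8],[0,0,0,0,-0.03,0,1.8]]
  ]
}}

```text
clock: 15.92
ee_pos: [0.5318, 0.1153, 0.0608]
orientation: [[0.994, -0.109, 0.0], [-0.109, -0.994, -0.001], [0.0, 0.0, -1.0]]
force: [4.2, -5.4, -1.6]
grip_width: 0.229
```

{"api": "carry_out", "payload": {
  "motion": [
    [[0,0,0,0,-0.03,0,1.8],[0,0,0,0,-0.03,0,1.8]]
  ]
}}

```text
clock: 16.18
ee_pos: [0.5318, 0.1158, 0.0608]
orientation: [[0.994, -0.109, 0.0], [-0.109, -0.994, -0.001], [0.0, 0.001, -1.0]]
force: [3.1, -7.3, -0.9]
grip_width: 0.228
```

{"api": "carry_out", "payload": {
  "motion": [
    [[0,0,0,0,-0.02,0,1.8],[0,0,0,0,0,0,1.8]]
  ]
}}

```text
clock: 16.42
ee_pos: [0.5318, 0.1157, 0.0608]
orientation: [[0.994, -0.11, 0.0], [-0.11, -0.994, -0.001], [0.0, 0.001, -1.0]]
force: [2.6, -5.4, -0.5]
grip_width: 0.232
```

{"api": "carry_out", "payload": {
  "motion": [
    [[0,0,0,0,-0.03,0,1.8],[0,0,0,0,0,0,1.8]]
  ]
}}

```text
clock: 16.68
ee_pos: [0.5318, 0.1158, 0.0608]
orientation: [[0.994, -0.11, 0.0], [-0.11, -0.994, -0.001], [0.0, 0.001, -1.0]]
force: [2.7, -7.6, -0.5]
grip_width: 0.232
```

```bash
python3 - <<'E'
from h import *
s=sense();print(J(np.array(s["ee_pos"])),RJ.T@s["force"],s["moment"])
c=cam("wrist");L=J(cloud(c));x,y,z=L[...,0],L[...,1],L[...,2]
q=L[(abs(x+1.3)<7)&(z>48)&(z<66)&(y>80)&(y<100)]
h,e=np.histogram(q[:,1],bins=np.arange(80,100,1));print([(int(a),int(k)) for a,k in zip(e,h) if k])
s=sense();print(RJ.T@s["force"])
E
```

```text
[-1.38656333 -2.61511379 60.82244292] [ 3.52299556 -7.2870773  -0.49522475] [-1.62027897 -0.60108153 -0.01862489]
[(80, 80), (81, 70), (82, 72), (83, 80), (84, 74), (85, 76), (86, 73), (87, 78), (88, 67), (89, 44), (90, 81), (91, 81), (92, 67), (93, 61), (94, 23), (95, 53), (96, 59), (97, 55), (98, 61)]
[ 4.11148642 -7.58794759 -0.1569066 ]
```

Stalled on the face (no advance, force rising about 2 N per 0.3 mm). Press a little further.

{"api": "carry_out", "payload": {
  "motion": [
    [[0,0,0,0,-0.03,0,1.8],[0,0,0,0,-0.03,0,1.8],[0,0,0,0,0,0,1.8]]
  ]
}}

```text
clock: 17.1
ee_pos: [0.5318, 0.1158, 0.0608]
orientation: [[0.994, -0.11, 0.0], [-0.11, -0.994, -0.002], [0.0, 0.002, -1.0]]
force: [3.2, -9.1, 0.3]
grip_width: 0.233
```

{"api": "carry_out", "payload": {
  "motion": [
    [[0,0,0,0,-0.04,0,1.8],[0,0,0,0,-0.04,0,1.8],[0,0,0,0,0,0,1.8]]
  ]
}}

```text
clock: 17.48
ee_pos: [0.5318, 0.1159, 0.0608]
orientation: [[0.994, -0.111, -0.0], [-0.111, -0.994, -0.002], [0.0, 0.002, -1.0]]
force: [3.0, -11.3, 1.3]
grip_width: 0.234
```

{"api": "carry_out", "payload": {
  "motion": [
    [[0,0,0,0,-0.04,0,1.8],[0,0,0,0,-0.04,0,1.8],[0,0,0,0,0,0,1.8],[0,0,0,0,0,0,1.8]]
  ]
}}

```text
clock: 17.98
ee_pos: [0.5318, 0.1159, 0.0608]
orientation: [[0.994, -0.111, -0.0], [-0.111, -0.994, -0.003], [-0.0, 0.003, -1.0]]
force: [2.4, -13.9, 0.6]
grip_width: 0.23
```

Wrist force is 14 N total against a drag of about 4 N, leaving about 9–10 N on the stop, and the bar is seated. Release gently and rise.

{"api": "carry_out", "payload": {
  "motion": [
    [[0,0,0,0,0.04,0,1.8],[0,0,0,0,0.04,0,2.6],[0,0,0,0,0,0,3.2],[0,0,0,0,0,0,3.4],[0,0,0,0,0,0,3.4],[0,0,0,0,0,-1,3.4],[0,0,0,0,0,-2,3.4],[0,0,0,0,0,-3,3.4],[0,0,0,0,0,-4,3.4],[0,0,0,0,0,-4,3.4]]
  ]
}}

```text
clock: 19.23
ee_pos: [0.5316, 0.1183, 0.2026]
orientation: [[0.994, -0.109, 0.0], [-0.109, -0.994, 0.0], [0.0, -0.0, -1.0]]
force: [-0.0, -0.4, -0.9]
grip_width: 0.369
```

{"api": "carry_out", "payload": {
  "motion": [
    [[0,0,0,0,0,-2,3.4],[0,0,0,0,0,-1,0],[0,0,0,0,0,0,0],[0,0,0,0,0,0,0]]
  ]
}}

```text
clock: 19.73
ee_pos: [0.5313, 0.1183, 0.2298]
orientation: [[0.994, -0.109, -0.001], [-0.109, -0.994, -0.001], [-0.001, 0.001, -1.0]]
force: [-0.3, -0.9, -1.0]
grip_width: 0.091
```

```bash
python3 - <<'E'
from h import *
s=sense();print(s["force"],s["qpos"],J(np.array(s["ee_pos"])))
c=cam("wrist");save(c,"w5.png")
for n,c in(("wrist",c),("scene",cam("scene")),("top",cam("top"))):
    L=J(cloud(c));x,y,z=L[...,0],L[...,1],L[...,2]
    q=L[(abs(x+1.3)<7)&(z>48)&(z<66)&(y>80)&(y<100)]
    h,e=np.histogram(q[:,1],bins=np.arange(80,100,1));print(n,[(int(a),int(k)) for a,k in zip(e,h) if k])
    q=L[(z>100)&(z<185)&(x<-15)&(x>-75)&(abs(y-60)<14)]
    if len(q):
        for a in range(100,185,10):
            t=q[(q[:,2]>=a)&(q[:,2]<a+10)]
            if len(t)>3: print("  strap z",a,len(t),np.percentile(t[:,0],[5,50,95]).round(1),np.percentile(t[:,1],[2,98]).round(1))
plan(jig(-86,60,215),83.6,10,0)
E
```

```text
[-0.2994599  -0.86928469 -0.97507934] [-0.63863653  0.33155432  0.42275167  1.82151115 -0.15690941  1.02295437
 -0.26297576] [-2.24846395e+00 -1.12631708e-01  2.29819649e+02]
wrist [(80, 16), (81, 15), (82, 13), (83, 18), (84, 14), (85, 14), (86, 14), (87, 14), (88, 14), (89, 10), (90, 15), (91, 13), (92, 15), (93, 13), (94, 4), (95, 10), (96, 14), (97, 10), (98, 12)]
  strap z 100 18 [-42.2 -42.  -34.8] [48.7 71. ]
  strap z 110 87 [-41.7 -38.5 -34.4] [49.3 71.1]
  strap z 120 103 [-41.4 -40.2 -35.1] [50.  70.2]
  strap z 130 53 [-41.1 -40.9 -40.7] [48.9 70.8]
  strap z 140 53 [-40.8 -40.6 -40.4] [49.9 71.3]
  strap z 150 67 [-40.5 -40.3 -40. ] [48.9 71.1]
  strap z 160 176 [-45.  -41.1 -39.7] [47.9 71.6]
  strap z 170 95 [-43.1 -39.7 -39.3] [53.7 66.4]
  strap z 180 91 [-42.8 -41.  -39.3] [53.2 65.7]
scene [(80, 2), (81, 3), (82, 2), (83, 1), (84, 3), (85, 2), (87, 2), (88, 2), (89, 1), (90, 1), (91, 1), (92, 4), (93, 1), (95, 1), (96, 2), (97, 2), (98, 1)]
  strap z 100 30 [-45.5 -43.3 -40.8] [47.9 71.6]
  strap z 110 40 [-48.1 -41.3 -34.6] [48.1 71.7]
  strap z 120 45 [-45.2 -42.4 -35. ] [48.1 71. ]
  strap z 130 41 [-45.8 -42.1 -40.3] [48.1 71.6]
  strap z 140 38 [-43.6 -41.4 -40. ] [48.  72.6]
  strap z 150 40 [-44.5 -42.1 -39.6] [48.4 71.6]
  strap z 160 42 [-45.1 -41.2 -39. ] [48.4 72. ]
  strap z 170 27 [-43.2 -41.2 -39.3] [53.5 67.3]
  strap z 180 7 [-42.8 -40.9 -39.8] [56.4 65.7]
top []
yaw now -6.3 p [0.5314 0.1183 0.2299]
[[-0.0,0.0,-0.157,-0.84,-0.6,0.15,0],[-0.0,0.0,-0.157,-0.73,-0.73,0.15,0],[-0.0,0.0,-0.157,-0.61,-0.83,0.15,0],[-0.0,0.0,-0.157,-0.47,-0.92,0.15,0],[-0.0,0.0,-0.157,-0.32,-0.98,0.15,0],[-0.0,0.0,-0.157,-0.17,-1.02,0.15,0],[-0.0,0.0,-0.157,-0.01,-1.03,0.15,0],[-0.0,0.0,-0.157,0.16,-1.02,0.15,0],[-0.0,0.0,-0.157,0.31,-0.98,0.15,0],[-0.0,0.0,-0.157,0.46,-0.92,0.15,0]]
```

View pics/w5.png

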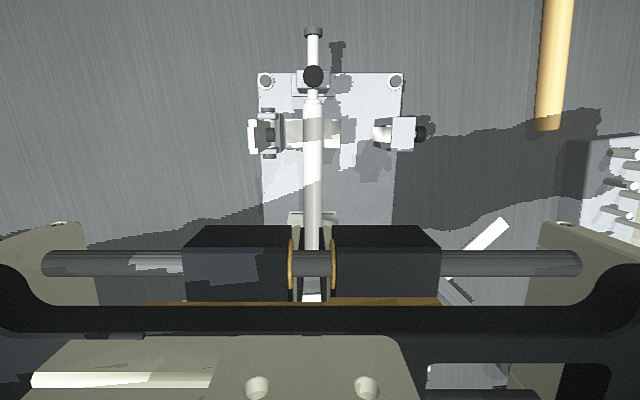

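Wrist view: the bar runs right up to the stop rod at (313,100) with no gap. The strap is still upright at (265,135), measured at about 88° open with its tip at z 181 mm. Moving behind the strap.

{"api": "carry_out", "payload": {
  "motion": [
    [[0,0,-0.157,-0.85,-0.6,0,0],[0,0,-0.157,-0.75,-0.7,0,0],[0,0,-0.157,-0.6,-0.85,0,0],[0,0,-0.157,-0.5,-0.9,0,0],[0,0,-0.157,-0.3,-1.0,0,0],[0,0,-0.157,-0.2,-1.0,0,0],[0,0,-0.157,0,-1.0,0,0],[0,0,-0.157,0.15,-1.0,0,0],[0,0,-0.157,0.3,-1.0,0,0],[0,0,-0.157,0.45,-0.9,0,0]]
  ]
}}

```text
clock: 21.12
ee_pos: [0.4546, 0.1865, 0.2302]
orientation: [[0.105, 0.995, -0.001], [0.995, -0.105, -0.0], [-0.0, -0.001, -1.0]]
force: [0.1, 0.6, 0.0]
grip_width: 0.002
```

{"api": "carry_out", "payload": {
  "motion": [
    [[0,0,0,0,0,0,0],[0,0,0,0,0,0,0],[0,0,0,0,0,0,0]]
  ]
}}

```text
clock: 21.5
ee_pos: [0.4554, 0.1861, 0.2306]
orientation: [[0.112, 0.994, -0.0], [0.994, -0.112, -0.0], [-0.0, 0.0, -1.0]]
force: [-0.7, -0.0, -0.5]
grip_width: 0.007
```

```bash
python3 - <<'E'
from h import *
s=sense();print(s["force"],s["qpos"],J(np.array(s["ee_pos"])),s["grip_width"])
plan(jig(-78,59.5,174),83.6,3,0)
# arc for finger centre, E leading edge
pts=[]
for a in (92,84,76,68,60,52,44,36,28,20,14):
    r=82+8*(90-a)/80; A=np.radians(a)
    e=np.array([-46,70])+r*np.array([np.cos(A),np.sin(A)])+3*np.array([-np.sin(A),np.cos(A)])
    pts.append(e+[-10,22])
pts=np.array(pts);print(pts.round(1).tolist(),(np.diff(pts,axis=0)/10).round(2).tolist())
E
```

```text
[-0.69331778 -0.0299403  -0.47960138] [-0.5623831   0.23581739  0.07973062  1.91908731 -0.02208432  0.98763326
  0.985569  ] [-85.22950564  58.74709008 230.61487005] 0.006670945408549809
yaw now 83.6 p [0.4554 0.1861 0.2306]
[[0.0,0.0,-0.0,0.03,0.24,1.89,0],[0.0,0.0,-0.0,0.03,0.24,1.89,0],[0.0,0.0,-0.0,0.03,0.24,1.89,0]]
[[-61.9, 173.6], [-50.3, 174.5], [-38.7, 173.6], [-27.2, 171.2], [-16.1, 167.1], [-5.5, 161.5], [4.2, 154.3], [12.9, 145.8], [20.5, 136.1], [26.6, 125.3], [30.2, 116.6]] [[1.15, 0.08], [1.16, -0.08], [1.15, -0.25], [1.11, -0.41], [1.06, -0.57], [0.98, -0.71], [0.87, -0.85], [0.75, -0.97], [0.61, -1.08], [0.36, -0.87]]
```

{"api": "carry_out", "payload": {
  "motion": [
    [[0,0,0,0.1,0,1.9,0],[0,0,0,0,0,1.9,0],[0,0,0,0,0,1.9,0],[0,0,0,0,0.5,0,0],[0,0,0,0,0.4,0,0],[0,0,0,0,0.4,0,0],[0,0,0,0,0.4,0,0],[0,0,0,0,0.4,0,0],[0,0,0,0,0.2,0,0],[0,0,0,0,0,0,0]]
  ]
}}

```text
clock: 22.75
ee_pos: [0.4781, 0.1849, 0.1737]
orientation: [[0.11, 0.994, -0.0], [0.994, -0.11, -0.0], [-0.0, -0.0, -1.0]]
force: [-0.0, -0.6, -0.2]
grip_width: 0.001
```

{"api": "carry_out", "payload": {
  "motion": [
    [[0,0,0,0,0.4,0,0],[0,0,0,0,0.4,0,0],[0,0,0,0,0.4,0,0],[0,0,0,0,0.4,0,0],[0,0,0,0,0.4,0,0],[0,0,0,0,0.4,0,0]]
  ]
}}

```text
clock: 23.5
ee_pos: [0.5021, 0.1822, 0.1737]
orientation: [[0.11, 0.994, -0.0], [0.994, -0.11, -0.0], [-0.0, -0.0, -1.0]]
force: [-1.8, 0.1, -0.1]
grip_width: 0.005
```

Contact with the strap (-1.8 N matches the hinge friction). Follow the arc.

{"api": "carry_out", "payload": {
  "motion": [
    [[0,0,0,0,0.4,0.1,0],[0,0,0,0,0.4,0.1,0],[0,0,0,0,0.35,0.1,0],[0,0,0,0,0.35,0.15,0],[0,0,0,0,0.35,0.15,0],[0,0,0,0,0.35,0.15,0],[0,0,0,0,0.35,0.2,0],[0,0,0,0,0.35,0.2,0],[0,0,0,0,0.35,0.2,0]]
  ]
}}

```text
clock: 24.62
ee_pos: [0.5344, 0.1787, 0.1601]
orientation: [[0.11, 0.994, 0.0], [0.994, -0.11, 0.0], [0.0, 0.0, -1.0]]
force: [-1.0, -0.1, 0.1]
grip_width: 0.006
```

{"api": "carry_out", "payload": {
  "motion": [
    [[0,0,0,0,0.33,0.24,0],[0,0,0,0,0.33,0.24,0],[0,0,0,0,0.33,0.24,0],[0,0,0,0,0.29,0.28,0],[0,0,0,0,0.29,0.28,0],[0,0,0,0,0.29,0.28,0]]
  ]
}}

```text
clock: 25.38
ee_pos: [0.5529, 0.1767, 0.1445]
orientation: [[0.11, 0.994, 0.0], [0.994, -0.11, 0.0], [0.0, 0.0, -1.0]]
force: [-0.6, 0.6, -0.0]
grip_width: 0.001
```

```bash
python3 - <<'E'
from h import *
s=sense();print(s["force"],J(np.array(s["ee_pos"])))
c=cam("scene");L=J(cloud(c));x,y,z=L[...,0],L[...,1],L[...,2]
b=c["img"][110:290,330:490];cv2.imwrite("pics/s6.png",cv2.resize(b,None,fx=4,fy=3.2,interpolation=cv2.INTER_CUBIC)[:,:,::-1])
E
```

```text
[-0.57563328  0.56966379 -0.04761784] [ 12.73809397  60.24584433 144.46088979]
```

View pics/s6.png

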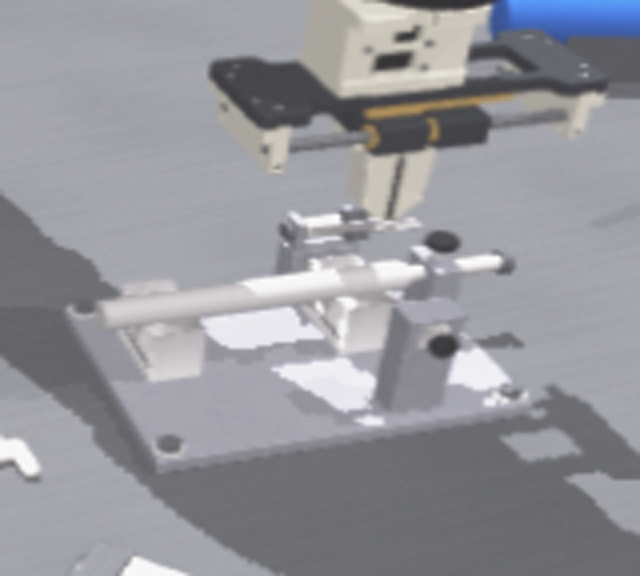

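The view shows the strap swinging down under the fingertips at (400,220), and the bar resting in both Vs with its end against the stop (420,272). Continue to just above the catch.

{"api": "carry_out", "payload": {
  "motion": [
    [[0,0,0,0,0.25,0.3,0],[0,0,0,0,0.25,0.3,0],[0,0,0,0,0.25,0.3,0],[0,0,0,0,0.2,0.35,0],[0,0,0,0,0.2,0.35,0],[0,0,0,0,0.2,0.35,0],[0,0,0,0,0.2,0.3,0],[0,0,0,0,0.2,0.3,0],[0,0,0,0,0.2,0.3,0],[0,0,0,0,0,0,0]]
  ]
}}

```text
clock: 26.68
ee_pos: [0.5722, 0.1745, 0.1159]
orientation: [[0.11, 0.994, -0.0], [0.994, -0.11, -0.0], [-0.0, -0.0, -1.0]]
force: [-0.4, 0.3, 0.3]
grip_width: 0.003
```

```bash
python3 - <<'E'
from h import *
s=sense();print(s["force"],J(np.array(s["ee_pos"])))
E
```

```text
[-0.40225067  0.27598338  0.30555192] [ 32.19177956  60.21843509 115.8780964 ]
```

{"api": "carry_out", "payload": {
  "motion": [
    [[0,0,0,0,0,0.2,0],[0,0,0,0,0,0.2,0],[0,0,0,0,0,0.2,0],[0,0,0,0,0,0.15,0],[0,0,0,0,0,0,0]]
  ]
}}

```text
clock: 27.3
ee_pos: [0.5719, 0.1745, 0.1085]
orientation: [[0.11, 0.994, -0.0], [0.994, -0.11, -0.0], [-0.0, -0.0, -1.0]]
force: [0.5, -1.0, 0.0]
grip_width: 0.003
```

{"api": "carry_out", "payload": {
  "motion": [
    [[0,0,0,0,0,0.1,0],[0,0,0,0,0,0.1,0]]
  ]
}}

```text
clock: 27.55
ee_pos: [0.5721, 0.1745, 0.1066]
orientation: [[0.11, 0.994, 0.0], [0.994, -0.11, 0.0], [0.0, 0.0, -1.0]]
force: [0.5, -0.5, 0.2]
grip_width: 0.005
```

{"api": "carry_out", "payload": {
  "motion": [
    [[0,0,0,0,0,0.1,0],[0,0,0,0,0,0.1,0],[0,0,0,0,0,0.1,0]]
  ]
}}

```text
clock: 27.92
ee_pos: [0.5723, 0.1746, 0.1042]
orientation: [[0.11, 0.994, 0.001], [0.994, -0.11, 0.0], [0.0, 0.001, -1.0]]
force: [-2.1, -0.4, 9.2]
grip_width: 0.005
```

{"api": "carry_out", "payload": {
  "motion": [
    [[0,0,0,0,0,0.1,0],[0,0,0,0,0,0.05,0]]
  ]
}}

```text
clock: 28.18
ee_pos: [0.5725, 0.1746, 0.1031]
orientation: [[0.11, 0.994, 0.001], [0.994, -0.11, 0.0], [0.001, 0.001, -1.0]]
force: [-3.0, -1.9, 12.9]
grip_width: 0.003
```

On the catch bevel (13 N). Continue gently.

{"api": "carry_out", "payload": {
  "motion": [
    [[0,0,0,0,0,0.1,0],[0,0,0,0,0,0.1,0],[0,0,0,0,0,0.1,0]]
  ]
}}

```text
clock: 28.55
ee_pos: [0.5728, 0.1746, 0.1005]
orientation: [[0.11, 0.994, 0.002], [0.994, -0.11, 0.001], [0.001, 0.002, -1.0]]
force: [-3.0, -2.2, 16.0]
grip_width: 0.006
```

{"api": "carry_out", "payload": {
  "motion": [
    [[0,0,0,0,0,0.1,0],[0,0,0,0,0,0.1,0]]
  ]
}}

```text
clock: 28.8
ee_pos: [0.5729, 0.1745, 0.099]
orientation: [[0.11, 0.994, 0.002], [0.994, -0.11, 0.001], [0.001, 0.002, -1.0]]
force: [-3.9, -2.5, 20.6]
grip_width: 0.006
```

{"api": "carry_out", "payload": {
  "motion": [
    [[0,0,0,0,0,0.1,0],[0,0,0,0,0,0.1,0]]
  ]
}}

```text
clock: 29.05
ee_pos: [0.573, 0.1746, 0.0963]
orientation: [[0.11, 0.994, 0.002], [0.994, -0.11, 0.001], [0.001, 0.002, -1.0]]
force: [-0.9, -1.3, 10.3]
grip_width: 0.002
```

{"api": "carry_out", "payload": {
  "motion": [
    [[0,0,0,0,0,0.1,0],[0,0,0,0,0,0.05,0]]
  ]
}}

```text
clock: 29.3
ee_pos: [0.5731, 0.1746, 0.0946]
orientation: [[0.11, 0.994, 0.002], [0.994, -0.11, 0.001], [0.001, 0.002, -1.0]]
force: [0.0, -1.4, 7.6]
grip_width: 0.007
```

{"api": "carry_out", "payload": {
  "motion": [
    [[0,0,0,0,0,0.05,0],[0,0,0,0,0,0.05,0]]
  ]
}}

```text
clock: 29.55
ee_pos: [0.5731, 0.1746, 0.0936]
orientation: [[0.11, 0.994, 0.002], [0.994, -0.11, 0.001], [0.001, 0.002, -1.0]]
force: [-0.4, -0.9, 9.2]
grip_width: 0.003
```

{"api": "carry_out", "payload": {
  "motion": [
    [[0,0,0,0,0,0.05,0],[0,0,0,0,0,0.05,0]]
  ]
}}

```text
clock: 29.8
ee_pos: [0.5731, 0.1746, 0.0929]
orientation: [[0.11, 0.994, 0.002], [0.994, -0.11, 0.001], [0.001, 0.002, -1.0]]
force: [-1.3, -1.1, 15.6]
grip_width: 0.003
```

{"api": "carry_out", "payload": {
  "motion": [
    [[0,0,0,0,0,0.05,0],[0,0,0,0,0,0,0]]
  ]
}}

```text
clock: 30.05
ee_pos: [0.5731, 0.1746, 0.0929]
orientation: [[0.11, 0.994, 0.003], [0.994, -0.11, 0.001], [0.001, 0.002, -1.0]]
force: [-2.9, -1.0, 16.5]
grip_width: 0.003
```

Hard rise: no advance at 16.5 N. Back off, rise and check the latch.

{"api": "carry_out", "payload": {
  "motion": [
    [[0,0,0,0,0,-0.1,0],[0,0,0,0,0,-0.1,0],[0,0,0,0,0,-0.2,0],[0,0,0,0,0,-0.5,0],[0,0,0,0,0,-2,0],[0,0,0,0,0,-4,0],[0,0,0,0,0,-5,0],[0,0,0,0,-4,-2,0],[0,0,0,0,-5,0,0],[0,0,0,0,-5,0,0]]
  ]
}}

```text
clock: 31.3
ee_pos: [0.4309, 0.19, 0.2302]
orientation: [[0.11, 0.994, -0.0], [0.994, -0.11, 0.0], [-0.0, -0.0, -1.0]]
force: [-0.3, 0.2, 1.2]
grip_width: 0.013
```

{"api": "carry_out", "payload": {
  "motion": [
    [[0,0,0,0,0,0,0],[0,0,0,0,0,0,0]]
  ]
}}

```text
clock: 31.55
ee_pos: [0.4332, 0.1899, 0.2304]
orientation: [[0.109, 0.994, 0.0], [0.994, -0.109, 0.0], [0.0, 0.0, -1.0]]
force: [-0.1, 0.7, -0.5]
grip_width: 0.006
```

```bash
python3 - <<'E'
from h import *
s=sense();print(s["force"],J(np.array(s["ee_pos"])))
out=[]
for n in("scene","wrist","top"):
    c=cam(n);L=J(cloud(c));x,y,z=L[...,0],L[...,1],L[...,2]
    q=L[(x>8)&(x<47)&(abs(y-60)<10)&(z>60)&(z<110)]
    if len(q):print(n,"strap top",len(q),np.polyfit(q[:,0],q[:,2],1),q.mean(0).round(1))
    q=L[(x>50)&(x<75)&(abs(y-60)<6)&(z>60)&(z<110)]
    if len(q):print("   tongue/nose",[(a,q[abs(q[:,0]-a)<2][:,2].round().mean().round(1)) for a in range(52,74,4) if (abs(q[:,0]-a)<2).any()])
    q=L[(abs(x+1.3)<7)&(z>54)&(z<66)&(y>74)&(y<100)];h,e=np.histogram(q[:,1],bins=np.arange(74,100,1));print([(int(a),int(k)) for a,k in zip(e,h) if k])
    if n!="wrist":
        r=c["img"][130:280,340:480] if n=="scene" else c["img"][145:225,190:310]
        out.append(cv2.resize(r,(400,430),interpolation=cv2.INTER_CUBIC))
cv2.imwrite("pics/f.png",np.hstack(out)[:,:,::-1])
E
```

```text
[-0.12773908  0.70918544 -0.52084954] [-107.67374538   60.08903631  230.37714704]
scene strap top 96 [4.35845449e-03 7.29716073e+01] [28.1 59.7 73.1]
   tongue/nose [(52, np.float64(72.0)), (56, np.float64(70.0)), (72, np.float64(92.0))]
[(79, 1), (81, 3), (83, 3), (85, 3), (86, 1), (87, 3), (88, 1), (89, 1), (91, 2), (92, 1), (93, 2), (95, 2), (97, 1), (98, 1)]
[]
top strap top 116 [-4.44767542e-03  7.24648038e+01] [28.2 60.1 72.3]
   tongue/nose [(52, np.float64(71.2)), (56, np.float64(68.7)), (60, np.float64(71.8)), (64, np.float64(77.4)), (68, np.float64(83.3)), (72, np.float64(83.9))]
[(75, 1), (76, 3), (77, 1), (78, 2), (79, 2), (80, 4), (81, 1), (82, 3), (83, 2), (84, 4), (86, 4), (87, 2), (88, 1), (89, 2), (90, 2), (91, 1), (92, 4), (93, 2), (95, 1), (96, 2), (97, 1), (98, 2)]
```

View pics/f.png

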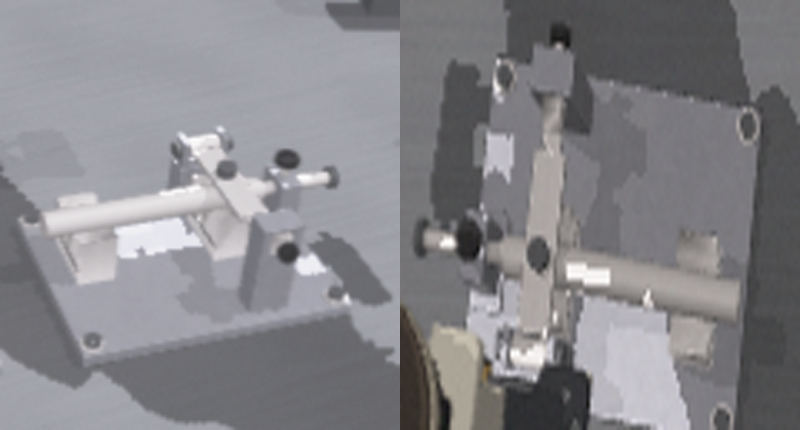

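The strap lies level (top at 72.3–73.1 mm, so the tip is at about 70), with its tongue under the nose at (553,100) in the right half. The bar runs without a gap into the stop at (490,248). Without the latch the plunger would lift the strap against the hinge friction. The robot is clear.

```bash
python3 -c "
from cell import *
print(job_done(),sense()['clock'])"
```

```text
the job is handed in; nothing more can be done
the job is handed in; nothing more can be done
```

The bar is home in the jig and the strap is latched over it. I handed the job in after about 32 s of robot time, with the gripper clear of everything. The hand-in gave no verdict.

- **Loading:** I took the thick round bar from the stock rest and laid it level in both V-blocks. I opened the jaws briefly so it could settle, then regripped.
- **Seating:** I slid the bar at 8 mm/s, then slower, until it stalled on the stop's face. It ended with about 14 N at the wrist against about 4 N of drag, so roughly 9–10 N on the stop, below the 25 N limit. The button's 1 N did not stand out from the noise.
- **Clamping:** I swung the strap over and pressed straight down. The force peaked at about 21 N, fell to about 8 N past the catch, then rose hard to 16.5 N at the end of travel.
- **Last checks:** After release the strap stayed level, its top at 72–73 mm, which puts the tip at about 70 mm, the latched height. The last pictures and depth readings showed no gap between bar and stop.
- **Not checked:** I moved nothing else on purpose, but I did not measure the other stock and tools again at the end. No checks failed. The cameras differed from each other by 1–2 mm, within their calibration.

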